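Stack a cork heel raise for pressing

TASK

Build up the heel raise on the pressing block: lay the largest cork lift on the block with its rounded end up to the fence, then the middle-sized lift on it and the smallest on that, all pointing the same way with their rounded ends level. Then lay the plywood board squarely, lengthwise along the lifts and centred on the smallest lift, and last stand the steel weight upright in the middle of the board. Do not disturb the jar or the tape roll, and leave the stack standing by itself.

Things in the scene. Friction and masses are not known exactly. Their poses are not given: they have to be found in the camera images.
- press: Fixed maple pressing block, 140 mm long (x), 100 mm wide (y), flat top 25 mm above the bench. Along its +x end runs an aluminium fence, 70 mm wide, 8 mm thick, 8 mm higher than the top, its inner face 62 mm along +x from the origin. Origin: centre of the underside, z up. Work laid at the fence may stand up to 10 mm off it but must not ride on it.
- lift_large: Largest rubber-cork heel lift: loose flat D-shaped pad 95 mm long, 66 wide, 12 thick, about 70 g. One end is a half circle of radius 33 mm, the other cut straight, sides parallel. Origin: underside, at the half circle's centre: rounded tip 33 mm along +x, straight end 62 mm along -x; y across, z up. Grip it across the width 10 to 12 mm to the -x side of the origin, near its balance point.
- lift_medium: Middle-sized rubber-cork heel lift: loose flat D-shaped pad 80 mm long, 60 wide, 12 thick, about 54 g. One end is a half circle of radius 30 mm, the other cut straight, sides parallel. Origin: underside, at the half circle's centre: rounded tip 30 mm along +x, straight end 50 mm along -x; y across, z up. Grip it across the width 10 to 12 mm to the -x side of the origin, near its balance point.
- lift_small: Smallest rubber-cork heel lift: loose flat D-shaped pad 65 mm long, 54 wide, 12 thick, about 40 g. One end is a half circle of radius 27 mm, the other cut straight, sides parallel. Origin: underside, at the half circle's centre: rounded tip 27 mm along +x, straight end 38 mm along -x; y across, z up. Grip it across the width 10 to 12 mm to the -x side of the origin, near its balance point.
- board: Plywood pressing board, a loose flat rectangle 70 mm (x) by 60 mm (y), 10 mm thick. Origin: centre of the underside, z up. About 50 g. Either end may face the fence.
- weight: Steel weight, loose: an upright disc 50 mm in diameter and 20 mm high with a slim neck and a round black knob 24 mm in diameter on top; the knob spans 28 to 50 mm above the underside. Origin: centre of the underside, z up. About 350 g.
- jar: Grey plastic jar with a white lid, loose, 56 mm in diameter, 62 mm high; not part of the work. Origin: centre of the underside.
- tape: Roll of paper tape lying flat, loose, 92 mm outside and 68 mm inside diameter, 25 mm high; not part of the work. Origin: centre of the underside.
- tray: Blue open tray of screws, fixed, 100 mm (x) by 75 mm (y), 28 mm high; not part of the work. Origin: centre of the underside.
Not all that is in view belongs to the job. Leave any green or red look-alike of the weight alone. What is shaped like the lift_medium but turquoise or yellow is not meant.

How it is judged:
By the outcome, as a careful person would: the job done as asked, in the order asked, and still so for the second after the job is handed in, with the robot touching nothing.
It also fails if it takes over 144 s, if anything falls off the work surface, if the arm or the gripper's body presses on something with over 40 N, if the wrist force passes 120 N, or if a joint passes its speed limit or range.

ROBOT

A 6-joint arm with a two-finger parallel gripper is mounted at the origin on the work surface. World frame = base frame: x ahead of the robot, y to its left, z up, the work surface at z = 0. Lengths are in mm, angles in rad, forces in N, time in s.
With the tool pointing down it reaches from about 300 to 775 mm from the base axis. Payload 14.6 kg.
Tool frame: the origin (TCP) lies on the centre line of the jaws, within the pads' length; the fingertips stand 11 mm ahead of it and the grasp point (between the pads) lies 8 mm behind it; x points along the fingers, y is the direction in which the jaws open and shut, and the axes are right-handed (so a half turn about x gives the same grasp; the last joint's range is limited). The gripper opens to 94 mm and grips with 3 to 60 N. Pads are 16 mm wide; open, the fingers measure 119 mm over their backs; the gripper's body (75 mm by 177 mm) begins 78 mm behind the grasp point.
Start: joints at [-1.184, 0.3, 1.521, -0, 1.321, -0.067], TCP at [241.103, -494.326, 216.446] pointing down, gripper open.
Joint ranges: [-3.03, 3.03], [-0.79, 2.21], [0.23, 2.52], [-1.04, 4.18], [0, 3.07], [-2.55, 2.55]. Speed limits (rad/s): [2.22, 2.22, 2.57, 3.14, 3.14, 3.14].

INTERFACE

Orientations are given as [roll, pitch, yaw] about the fixed x, y, z axes, in that order (R = Rz(yaw) Ry(pitch) Rx(roll)).
In Python, from cell import manip gives the robot as it stands.
- The arm moves only by the shell command python3 -m handwheel 'ROWS' [OPENING] [FORCE]. ROWS is JSON, a list of rows, each a list of 2 entries, a list of its own where there are three numbers: the shift along the tool's x, y, z in mm, then the turn about the tool's x in rad. In form: [[[x, y, z], spin], ...]. A call has exactly 10 rows; each row shifts and turns the commanded pose from where the row before left it, along the tool's axes as they then stand; what a row does not reach is not made up. A row lasts 1/8 s, in which the tool goes at most 62.5 mm and 10.7 degrees, less where a joint would pass 70% of its speed; a pose out of reach is approached as far as the arm can. A call with a gripper value outside its range is refused whole. OPENING is the closure in counts, from 0 (fully open) to 255 (shut), set as the call begins (- or left out, the last holds). The fingers move at their own pace and stop on an object; FORCE is the grip in N (left out, the last holds). Time passes only in rows, so rows that do not move let the fingers close, or fill a call up. It gives the time, the measured TCP pose, the force and the opening at its end, in the units of the state.
- manip.read_state(): the state, without advancing time (a new reading comes with each control period).
- manip.camera(name): name is "scene" or "top" or "wrist"; returns a dict with "pixels" (400x640x3 uint8, red, green, blue), "z_map" (400x640 float32, mm along the optical axis (not along the pixel's ray), 0 where there is no reading), "mtx" (3x3 intrinsics, pixels), "xyz" and "orientation" of the camera in the world. Camera axes: x right, y up, looking along -z (the intrinsics and any distortion apply to the point x, -y, -z); pixel columns grow to the right and rows downward; lengths in mm; the calibration is good to about 2 mm. A picture is of the moment at which its call begins.
- manip.sign_off(): hands the job in, once; it reports no verdict.
Trained networks look in the newest picture that a camera, given by its name, has taken for a name from the list of things; names that differ only in an ending like _2 or _b are one class to them, and where a whole thing is asked for, a point or a joint stands for the part that bears it (a point fixed in the world has none). Each returns a list of dicts, best first, with "confidence" (0 to 1); they miss things now and then, are a little off and sometimes report something else, mostly with a low value. They report only what shows in the picture. A call takes as long as a camera call. They do not tell look-alikes from the thing itself.
- manip.cut_out(target, camera): "region" (400x640 bool, what is visible of it) and "centre" ([column, row] in pixels, amid what is visible of it).
The state is a dict: "clock": time; "joints": joint angles; "qd": joint speeds; "effort": joint torques, N m; "eef_pos": TCP position; "eef_rot": TCP orientation; "wrist_force": force on the tool from outside, world axes, zero at the start; "moment": the same for the moment, N m; "finger_gap": finger opening in mm.
Only numpy, scipy, OpenCV 4.12 (cv2) and the standard library are available. Lean on these libraries where they do the work, as an engineer would, in place of code of your own. Each camera call takes 0.05 s, during which the arm holds its last target. There are 200 camera calls.

## Working session

There is one attempt and no reset: what is moved stays moved. The work goes in short steps, Python scripts to look and compute and a shell command to move; the robot and the scene stay as the last step left them, time stands still between calls to the robot, and variables do not carry over. Pictures are saved under pics/ and viewed, about 12 in all and at most 16, crops included, and the job is handed in when it is done.

```bash
mkdir -p pics; ls
python3 - <<'E'
from cell import manip
import cv2, numpy as np
for n in ["top","scene"]:
    c=manip.camera(n); cv2.imwrite(f"pics/{n}0.png",cv2.cvtColor(c["pixels"],cv2.COLOR_RGB2BGR))
    print(n,c["mtx"],c["xyz"],c["orientation"],[k for k in c])
print(manip.read_state())
E
```

```text
pics
top [[471.62592713   0.         319.42302049]
 [  0.         471.62592713 198.3233456 ]
 [  0.           0.           1.        ]] [ 405.23373565  -14.285013   1241.96986648] [ 0.0536642   0.02507672 -1.56284763] ['pixels', 'z_map', 'mtx', 'xyz', 'orientation']
scene [[429.38392357   0.         316.55496398]
 [  0.         429.38392357 194.92737247]
 [  0.           0.           1.        ]] [1045.94859795  263.01184011  818.28434782] [0.65278493 0.01672641 1.98565596] ['pixels', 'z_map', 'mtx', 'xyz', 'orientation']
{'clock': 0.1, 'joints': array([-1.18362073e+00,  3.00406249e-01,  1.52152425e+00, -3.12815210e-05,
        1.32068962e+00, -6.65823022e-02]), 'qd': array([ 0.00085909, -0.00349323, -0.00144934, -0.00068654,  0.00256599,
       -0.00017398]), 'effort': array([ 1.22976227e-03, -5.32642579e+01, -3.53285122e+01,  7.09401886e-02,
        2.34904687e-02, -4.61451873e-05]), 'eef_pos': array([ 241.00444275, -494.13538507,  215.94593337]), 'eef_rot': array([-1.60789699,  1.56976841,  1.98746132]), 'wrist_force': array([-0.72235632, -0.81260523,  0.17355799]), 'moment': array([0.01524969, 0.04549535, 0.07229689]), 'finger_gap': 93.92620464481402}
```

View pics/top0.png

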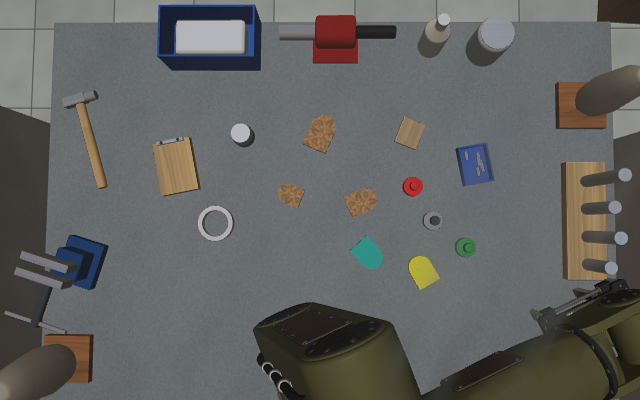

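View pics/scene0.png

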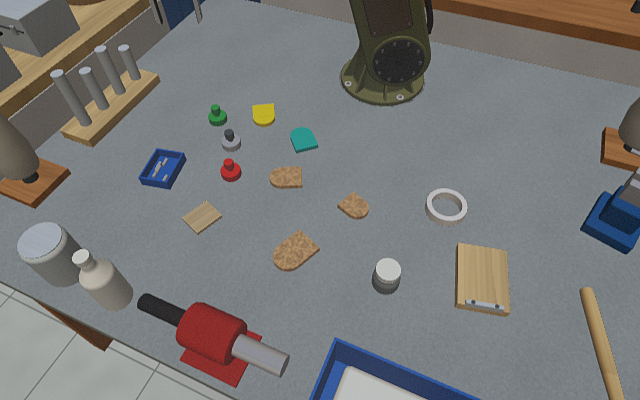

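The top view shows the press at (176,166) with its fence at the top. The lifts are at (320,132) large, (361,202) medium and (290,195) small. The board is at (410,133) and the grey weight at (432,220). The jar (241,132) and tape (215,223) sit beside the press.

```bash
cat > h.py <<'E'
import numpy as np, cv2
from scipy.spatial.transform import Rotation as Ro
from scipy.optimize import minimize
from cell import manip
def rot(o): return Ro.from_euler("xyz",o).as_matrix()
def cloud(c):
    "world xyz of every pixel from depth; plus function to project on plane z"
    v,u=np.mgrid[0:400,0:640].astype(float); K=c["mtx"]
    d=np.stack([(u-K[0,2])/K[0,0],-(v-K[1,2])/K[1,1],-np.ones_like(u)],-1)@rot(c["orientation"]).T
    return c["xyz"]+d*c["z_map"][...,None], d
def D(L,r):
    a=np.linspace(-np.pi/2,np.pi/2,40)
    return np.r_[np.c_[r*np.cos(a),r*np.sin(a)],[[r-L,r],[r-L,-r]]]
def rect(a,b): return np.array([[a,b],[a,-b],[-a,-b],[-a,b]])/2.
def circ(r): a=np.linspace(0,2*np.pi,60); return np.c_[r*np.cos(a),r*np.sin(a)]
T={"lift_large":D(95,33),"lift_medium":D(80,30),"lift_small":D(65,27),"board":rect(70,60),"press":rect(140,100),"weight":circ(25),"jar":circ(28),"tape":circ(46)}
def fit(P,poly,yaws):
    "fit polygon to 2D points P (samples of the region): IoU on a 0.5 mm raster"
    S=2.; o=P.min(0)-30; n=((P.max(0)-o+30)*S).astype(int)[::-1]
    M=np.zeros(n,np.uint8)
    hull=cv2.convexHull(((P-o)*S).astype(np.float32)); cv2.fillPoly(M,[np.round(hull).astype(np.int32)],1)
    m=cv2.moments(M,True); c=np.array([m["m10"],m["m01"]])/m["m00"]/S+o
    def cost(p):
        a=np.array([[np.cos(p[2]),-np.sin(p[2])],[np.sin(p[2]),np.cos(p[2])]])
        I=np.zeros(n,np.uint8); cv2.fillPoly(I,[np.round(((poly@a.T+p[:2]-o)*S)*16).astype(np.int32)],1,shift=4)
        return 1-(I&M).sum()/(I|M).sum()
    cp=poly.mean(0)*0; b=None
    area=cv2.moments(poly.astype(np.float32)); pc=np.array([area["m10"],area["m01"]])/area["m00"]
    for y in yaws:
        a=np.array([[np.cos(y),-np.sin(y)],[np.sin(y),np.cos(y)]]); q=c-a@pc
        r=minimize(cost,[*q,y],method="Nelder-Mead",options=dict(initial_simplex=[[*q,y],[q[0]+4,q[1],y],[q[0],q[1]+4,y],[*q,y+.15]],xatol=.02,fatol=1e-5))
        if b is None or r.fun<b.fun: b=r
    return b.x,b.fun
def find(name,cam,ztop,c,tol=5,pick=None,poly=None):
    "all reports of name: centre pixel, conf, fitted pose"
    X,d=cloud(c); out=[]
    for r in manip.cut_out(name,cam):
        g=r["region"]; z=X[...,2]
        k=g&(np.abs(z-ztop)<tol) if ztop else g
        if k.sum()<30: continue
        zz=ztop or np.median(z[k])
        P=(c["xyz"]+d*((zz-c["xyz"][2])/d[...,2])[...,None])[k][:,:2]
        col=np.median(c["pixels"][k],0)
        poly_=T[name] if poly is None else poly
        y=np.arange(0,2*np.pi,np.pi/4) if name.startswith("lift") else ([0] if len(poly_)>50 else np.arange(0,np.pi,np.pi/4))
        p,e=fit(P,poly_,y)
        out.append((r["confidence"],np.round(r["centre"]),col,k.sum(),np.median(z[k]),p,e))
        print(name,round(r["confidence"],2),np.round(r["centre"]),col,k.sum(),"zmed %.1f"%np.median(z[k]),"pose",np.round(p,3),"1-IoU %.3f"%e)
    return out
def go(x,y,yawobj,z,flip=0):
    "print spin then after-spin tool shifts to put TCP at x,y,z with jaws across object yaw"
    s=manip.read_state(); R=rot(s["eef_rot"]); phi=np.arctan2(R[1,1],R[0,1])
    d=(yawobj+np.pi/2-phi+np.pi/2)%np.pi-np.pi/2 + flip*np.pi
    sp=-d; ph=phi+d
    v=np.array([x,y])-s["eef_pos"][:2]; yv=np.array([np.cos(ph),np.sin(ph)]); zv=np.array([np.sin(ph),-np.cos(ph)])
    # tool x down (-z): z = x cross y
    print("tcp",np.round(s["eef_pos"],1),"xaxis",np.round(R[:,0],3),"phi %.3f"%phi,"q1 %.2f q6 %.2f"%(s["joints"][0],s["joints"][5]))
    print("spin %.3f then shift x %.1f y %.1f z %.1f   (before-spin-free world d %s)"%(sp,s["eef_pos"][2]-z,v@yv,v@zv,np.round(v,1)))
E
python3 - <<'E'
from h import *
c=manip.camera("top")
for n,z in [("press",25),("lift_large",12),("lift_medium",12),("lift_small",12),("board",10),("weight",20),("jar",62),("tape",25)]:
    find(n,"top",z,c)
go(400,0,0,200)
E
```

```text
press 0.56 [178. 162.] [159. 132.  94.] 1887 zmed 24.5 pose [5.53120e+02 3.95189e+02 2.09000e-01] 1-IoU 0.014
lift_large 0.74 [323. 133.] [139. 107.  75.] 757 zmed 11.5 pose [ 6.59947e+02  9.50100e+00 -4.16000e-01] 1-IoU 0.058
lift_large 0.72 [407. 132.] [143. 123.  93.] 489 zmed 10.3 pose [ 628.328 -206.443    2.547] 1-IoU 0.361
lift_medium 0.87 [419. 272.] [175. 169.  59.] 625 zmed 11.5 pose [ 294.395 -241.972    0.561] 1-IoU 0.037
lift_medium 0.65 [362. 201.] [138. 106.  75.] 604 zmed 11.7 pose [ 467.744 -101.755    5.166] 1-IoU 0.070
lift_medium 0.61 [365. 256.] [ 48. 144. 135.] 628 zmed 11.8 pose [ 320.019 -117.075    3.876] 1-IoU 0.038
lift_small 0.68 [291. 196.] [138. 106.  75.] 403 zmed 11.3 pose [483.866  99.079   1.106] 1-IoU 0.129
board 0.92 [405. 133.] [143. 122.  93.] 578 zmed 9.9 pose [ 6.44034e+02 -2.17497e+02 -3.68000e-01] 1-IoU 0.030
board 0.73 [203. 226.] [72. 68. 64.] 57 zmed 10.0 pose [404.445 279.258   0.499] 1-IoU 0.210
weight 0.89 [413. 186.] [180.  47.  45.] 194 zmed 19.7 pose [ 5.03571e+02 -2.23435e+02  1.19000e-01] 1-IoU 0.089
weight 0.78 [464. 246.] [ 65. 123.  72.] 194 zmed 19.7 pose [ 3.48001e+02 -3.58039e+02  4.70000e-02] 1-IoU 0.105
weight 0.65 [434. 218.] [122. 122. 129.] 204 zmed 19.7 pose [ 4.16284e+02 -2.74862e+02 -2.50000e-02] 1-IoU 0.071
jar 0.98 [242. 134.] [181.  183.  188.5] 278 zmed 61.8 pose [6.33665e+02 2.16797e+02 1.16000e-01] 1-IoU 0.280
tape 0.78 [204. 214.] [176. 172. 174.] 418 zmed 24.4 pose [4.04992e+02 2.86784e+02 7.90000e-02] 1-IoU 0.048
tcp [ 241.1 -494.3  216.4] xaxis [-0.  0. -1.] phi -1.117 q1 -1.18 q6 -0.07
spin 0.454 then shift x 16.4 y -494.3 z -158.9   (before-spin-free world d [158.9 494.3])
```

Run:
```python
from h import *
go(650,14,-0.416,180)
```

```text
tcp [ 241.1 -494.3  216.4] xaxis [-0.  0. -1.] phi -1.117 q1 -1.18 q6 -0.07
spin 0.870 then shift x 36.4 y -630.2 z -168.6   (before-spin-free world d [408.9 508.3])
```

```bash
python3 -m handwheel '[[[0,0,0],0.174],[[0,0,0],0.174],[[0,0,0],0.174],[[0,0,0],0.174],[[0,0,0],0.174],[[0,-45,-12],0],[[0,-45,-12],0],[[0,-45,-12],0],[[0,-45,-12],0],[[0,-45,-12],0]]' 0 20
python3 -m handwheel '[[[0,-45,-12],0],[[0,-45,-12],0],[[0,-45,-12],0],[[0,-45,-12],0],[[0,-45,-12],0],[[0,-45,-12],0],[[0,-45,-12],0],[[0,-45,-12],0],[[18,-45,-12],0],[[18,0,0],0]]'
python3 - <<'E'
from h import *
c=manip.camera("wrist"); cv2.imwrite("pics/w1.png",cv2.cvtColor(c["pixels"],cv2.COLOR_RGB2BGR))
print(c["xyz"],c["orientation"])
for n,z in [("lift_large",12)]: find(n,"wrist",z,c)
go(650,14,-0.416,180)
E
```

```text
clock: 1.8
eef_pos: [387.7, -311.6, 216.6]
eef_rot: [2.895, 1.57, -0.663]
wrist_force: [1.4, -0.2, 0.6]
finger_gap: 93.8
clock: 3.05
eef_pos: [650.3, 16.4, 179.1]
eef_rot: [-0.114, 1.57, 2.615]
wrist_force: [0.3, -0.2, -0.1]
finger_gap: 94.1
[720.10196676 -13.93967432 347.03789301] [-2.65079532e-01  5.20359314e-04 -1.98471732e+00]
lift_large 0.75 [322. 188.] [198. 163. 120.] 4579 zmed 11.6 pose [ 6.6186e+02  1.0710e+01 -4.1300e-01] 1-IoU 0.024
tcp [648.5  13.9 177.8] xaxis [-0.004 -0.    -1.   ] phi -1.986 q1 -0.03 q6 1.95
spin 0.000 then shift x -2.2 y -0.7 z -1.4   (before-spin-free world d [1.5 0.1])
```

View pics/w1.png

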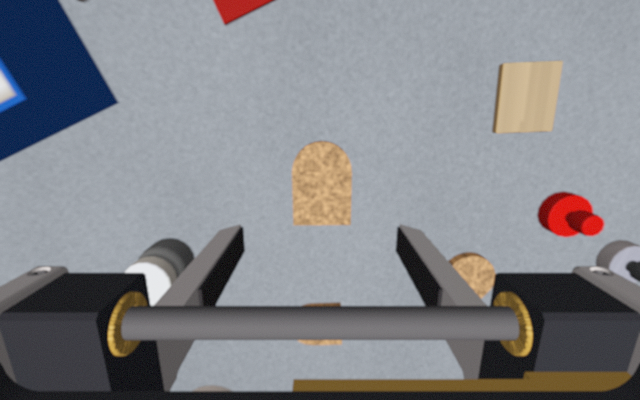

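The wrist view shows the large lift at (322,183), rounded end up, with nothing between the open fingers.

Run:
```python
from h import *
c=manip.camera("wrist"); find("lift_large","wrist",12,c)
go(651.8,15.1,-0.414,14)
```

```text
tcp [649.1  13.1 180.8] xaxis [-0. -0. -1.] phi -1.988 q1 -0.04 q6 1.95
spin -0.003 then shift x 166.8 y -2.9 z -1.6   (before-spin-free world d [2.7 2. ])
```

```bash
python3 -m handwheel '[[[25,-3,-1.5],0],[[25,0,0],0],[[25,0,0],0],[[25,0,0],0],[[25,0,0],0],[[20,0,0],0],[[15,0,0],0],[[7,0,0],0],[[0,0,0],0],[[0,0,0],0]]'
python3 -m handwheel '[[[0,0,0],0],[[0,0,0],0],[[0,0,0],0],[[0,0,0],0],[[0,0,0],0],[[0,0,0],0],[[0,0,0],0],[[0,0,0],0],[[0,0,0],0],[[0,0,0],0]]' 255 20
```

```text
clock: 4.5
eef_pos: [652.5, 16.1, 14.2]
eef_rot: [-2.773, 1.57, -0.047]
wrist_force: [-0.5, -0.1, 1.3]
finger_gap: 93.9
clock: 5.75
eef_pos: [652.1, 16.1, 13.6]
eef_rot: [3.116, 1.571, -0.442]
wrist_force: [-2.6, -1.2, 5.4]
finger_gap: 65.8
```

```bash
python3 -m handwheel '[[[-10,0,0],0],[[-20,0,0],0],[[-30,0,0],0],[[-30,0,0],0],[[-30,0,0],0],[[-30,0,0],0],[[0,0,0],-0.16],[[0,0,0],-0.16],[[0,0,0],-0.16],[[0,0,0],-0.145]]'
python3 - <<'E'
from h import *
go(565.7,397.7,0.209,165)
E
```

```text
clock: 7.0
eef_pos: [652.1, 16.2, 164.9]
eef_rot: [2.981, 1.569, 0.053]
wrist_force: [0.4, -0.2, -0.3]
finger_gap: 65.8
tcp [652.1  16.2 164.9] xaxis [ 0.001  0.    -1.   ] phi -1.357 q1 -0.03 q6 1.33
spin 0.005 then shift x -0.1 y -391.1 z 5.4   (before-spin-free world d [-86.4 381.5])
```

```bash
python3 -m handwheel '[[[0,-30,0],0.005],[[0,-40,0.5],0],[[0,-40,0.5],0],[[0,-40,0.5],0],[[0,-40,0.5],0],[[0,-40,0.5],0],[[0,-40,0.5],0],[[0,-40,0.5],0],[[0,-40,1],0],[[0,-41,1],0]]'
python3 - <<'E'
from h import *
manip.camera("wrist")
c=manip.camera("wrist"); cv2.imwrite("pics/w2.png",cv2.cvtColor(c["pixels"],cv2.COLOR_RGB2BGR))
find("press","wrist",25,c,tol=4)
c=manip.camera("top")
find("press","top",25,c,tol=4)
go(565.7,397.7,0.209,165)
E
```

```text
clock: 8.25
eef_pos: [567.0, 399.2, 165.1]
eef_rot: [-2.717, 1.569, 0.628]
wrist_force: [0.3, 0.1, -0.5]
finger_gap: 66.2
press 0.8 [327. 153.] [219. 195. 151.] 3910 zmed 24.6 pose [5.53248e+02 3.97074e+02 2.03000e-01] 1-IoU 0.354
press 0.91 [186. 173.] [172. 143. 101.] 1090 zmed 24.4 pose [5.52475e+02 3.90396e+02 2.58000e-01] 1-IoU 0.306
press 0.39 [205. 228.] [187. 183. 186.] 389 zmed 24.1 pose [402.805 316.21    1.635] 1-IoU 0.457
tcp [567.5 397.4 164.2] xaxis [ 0.001  0.    -1.   ] phi -1.367 q1 0.56 q6 1.93
spin -0.005 then shift x -0.8 y -0.6 z 1.7   (before-spin-free world d [-1.8  0.3])
```

View pics/w2.png

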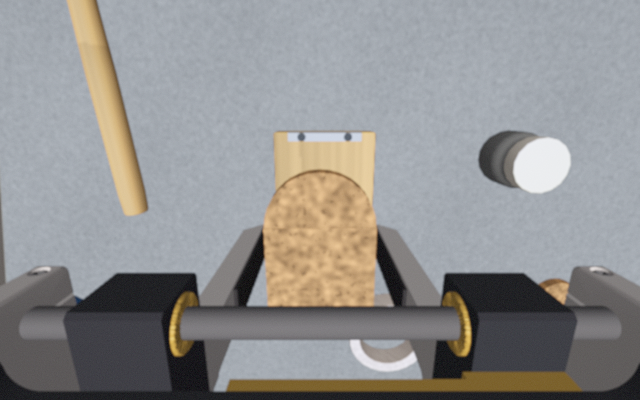

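The wrist view shows the lift held square, its tip at (321,170). The fence strip (288–362, 138) and the block's far corners (275,132) and (375,132) are clear.

```bash
cat >> h.py <<'E'
def ends(c,yaw0=0.209,zl=140):
    X,d=cloud(c); P=c["pixels"].astype(int); z=X[...,2]
    ex=np.array([np.cos(yaw0),np.sin(yaw0)]); ey=np.array([-ex[1],ex[0]])
    k=(z>22)&(z<28.5)&(P[...,0]-P[...,2]>25); n,l,st,_=cv2.connectedComponentsWithStats(k.astype(np.uint8)); k=l==1+np.argmax(st[1:,4])
    XY=X[k][:,:2]; b=XY@ey; a=XY@ex
    print("block top: x' max %.1f, y' %.1f..%.1f mid %.1f"%(np.percentile(a,99.7),np.percentile(b,.5),np.percentile(b,99.5),(np.percentile(b,.5)+np.percentile(b,99.5))/2))
    # side slope: rim y' as function of x'
    for sgn in (1,-1):
        bins=[(np.median(a[m]),np.percentile(sgn*b[m],99)*sgn) for q in range(0,100,10) if (m:=(a>=np.percentile(a,q))&(a<np.percentile(a,q+10))).sum()>20]
        bins=np.array(bins); print(" side",sgn,"slope %.3f"%np.polyfit(bins[:,0],bins[:,1],1)[0])
    f=(z>29.5)&(z<38)&(np.abs(X[...,0]-616)<45)&(np.abs(X[...,1]-407)<60); Q=X[f][:,:2]
    if f.sum(): print("fence x' %.1f..%.1f y' %.1f..%.1f n %d z %.1f"%(*np.percentile(Q@ex,[2,98]),*np.percentile(Q@ey,[2,98]),f.sum(),np.median(z[f])))
    h=(z>zl)&(P[...,0]-P[...,2]>25); 
    if h.sum():
        H=X[h]; s=manip.read_state(); t=s["eef_pos"]
        a=H[:,:2]@ex; b=H[:,:2]@ey; m=a<np.percentile(a,40)
        print("held: z %.1f tip x' %.1f, y' %.1f..%.1f mid %.1f ; tcp x' %.1f y' %.1f z %.1f"%(np.median(H[:,2]),a.max(),b.min(),b.max(),(b.min()+b.max())/2,t[:2]@ex,t[:2]@ey,t[2]))
E
python3 - <<'E'
from h import *
c=manip.camera("wrist"); ends(c)
print(np.array([553.1,395.2])@[np.cos(.209),np.sin(.209)],np.array([553.1,395.2])@[-np.sin(.209),np.cos(.209)])
E
```

```text
block top: x' max 809.4, y' 470.1..499.9 mid 485.0
 side 1 slope 0.085
 side -1 slope 0.093
fence x' 686.7..694.2 y' 240.6..307.9 n 634 z 32.8
held: z 162.7 tip x' 713.7, y' 197.6..306.6 mid 252.1 ; tcp x' 637.8 y' 270.6 z 164.1
623.0607210853143 271.841843432258
```

```bash
sed -i 's/k=(z>22)&(z<28.5)&(P\[...,0\]-P\[...,2\]>25);/k=(z>22)\&(z<28.5)\&(P[...,0]-P[...,2]>25)\&(np.hypot(X[...,0]-553,X[...,1]-396)<95);/; s/h=(z>zl)&(P\[...,0\]-P\[...,2\]>25);/h=(z>zl)\&(z<zl+40)\&(P[...,0]-P[...,2]>25)\&(np.arange(400)[:,None]<300); h=cv2.morphologyEx(h.astype(np.uint8),cv2.MORPH_OPEN,np.ones((5,5)))>0/' h.py
python3 - <<'E'
from h import *
c=manip.camera("wrist"); ends(c)
E
```

```text
block top: x' max 694.0, y' 224.9..323.6 mid 274.3
 side 1 slope -0.024
 side -1 slope 0.007
fence x' 686.8..694.1 y' 241.1..308.2 n 611 z 32.8
held: z 162.2 tip x' 681.8, y' 236.6..305.4 mid 271.0 ; tcp x' 637.9 y' 270.4 z 164.1
```

```bash
python3 -m handwheel '[[[0,-3.7,0],0],[[20,0,0],0],[[20,0,0],0],[[20,0,0],0],[[20,0,0],0],[[15,0,0],0],[[10,0,0],0],[[5,0,0],0],[[0,0,0],0],[[0,0,0],0]]'
python3 - <<'E'
from h import *
c=manip.camera("wrist"); ends(c,zl=45)
E
```

```text
clock: 9.85
eef_pos: [566.9, 401.7, 54.1]
eef_rot: [-2.765, 1.57, 0.58]
wrist_force: [0.2, 0.4, -0.2]
finger_gap: 66.1
block top: x' max 693.9, y' 224.7..323.5 mid 274.1
 side 1 slope -0.018
 side -1 slope 0.017
fence x' 686.0..694.0 y' 240.6..307.8 n 1604 z 32.9
held: z 52.1 tip x' 682.0, y' 241.4..310.1 mid 275.7 ; tcp x' 637.9 y' 275.3 z 54.1
```

```bash
python3 -m handwheel '[[[4,1.2,0.5],0],[[4,0,0],0],[[3,0,0],0],[[2,0,0],0],[[1,0,0],0],[[1,0,0],0],[[0.5,0,0],0],[[0,0,0],0],[[0,0,0],0],[[0,0,0],0]]'
```

```text
clock: 11.15
eef_pos: [566.5, 400.3, 38.6]
eef_rot: [-2.902, 1.57, 0.443]
wrist_force: [-2.4, -2.1, 4.7]
finger_gap: 65.9
```

```bash
python3 -m handwheel '[[[0,0,0],0],[[0,0,0],0],[[0,0,0],0],[[0,0,0],0],[[0,0,0],0],[[0,0,0],0],[[0,0,0],0],[[0,0,0],0],[[0,0,0],0],[[0,0,0],0]]' 30
python3 -m handwheel '[[[-5,0,0],0],[[-10,0,0],0],[[-20,0,0],0],[[-30,0,0],0],[[-30,0,0],0],[[-30,0,0],0],[[0,0,0],0],[[0,0,0],0],[[0,0,0],0],[[0,0,0],0]]' 0
python3 - <<'E'
from h import *
c=manip.camera("wrist"); cv2.imwrite("pics/w3.png",cv2.cvtColor(c["pixels"],cv2.COLOR_RGB2BGR))
ends(c); find("lift_large","wrist",37,c)
print(manip.read_state()["eef_pos"])
E
```

```text
clock: 12.4
eef_pos: [566.4, 400.2, 37.9]
eef_rot: [0.302, 1.571, -2.636]
wrist_force: [-0.1, 0.3, -0.5]
finger_gap: 82.8
clock: 13.65
eef_pos: [566.2, 400.1, 162.2]
eef_rot: [0.364, 1.57, -2.574]
wrist_force: [-0.1, -0.2, -0.6]
finger_gap: 93.8
block top: x' max 693.5, y' 225.0..323.8 mid 274.4
 side 1 slope 0.002
 side -1 slope -0.006
fence x' 640.1..693.5 y' 243.1..304.7 n 2890 z 36.2
lift_large 0.71 [322. 197.] [197. 161. 118.] 5781 zmed 36.6 pose [5.77562e+02 4.02957e+02 2.04000e-01] 1-IoU 0.020
[566.27776759 400.15484947 162.47624311]
```

View pics/w3.png

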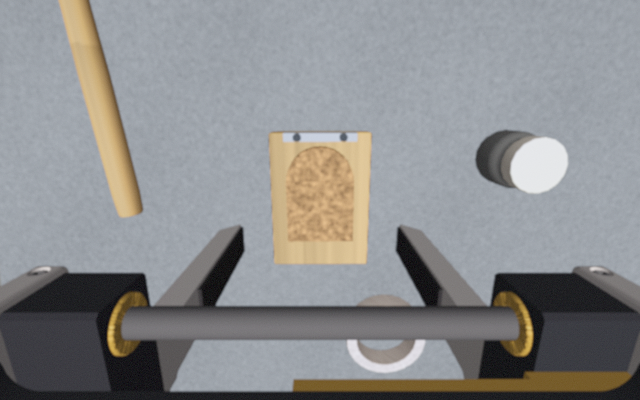

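Large lift is down: gap to the fence about 5 mm, centred at y' 274.4, with its yaw matching the block. Next is the medium lift.

```bash
python3 -m handwheel '[[[0,0,0],-0.18],[[0,0,0],-0.18],[[0,0,0],-0.18],[[0,0,0],-0.18],[[0,0,0],-0.18],[[0,0,0],-0.18],[[0,0,0],-0.18],[[0,0,0],-0.18],[[0,0,0],-0.18],[[0,0,0],-0.18]]'
python3 - <<'E'
from h import *
go(463,-92,-1.117,162)
E
```

```text
clock: 15.0
eef_pos: [566.3, 400.2, 162.7]
eef_rot: [-1.513, 1.57, -2.644]
wrist_force: [0.2, 0.4, 1.3]
finger_gap: 94.0
tcp [566.3 400.2 162.7] xaxis [-0. -0. -1.] phi 0.439 q1 0.56 q6 0.12
spin -0.015 then shift x 0.7 y -308.6 z 397.1   (before-spin-free world d [-103.3 -492.2])
```

```bash
python3 -m handwheel '[[[0,-15,20],-0.015],[[0,-33,42],0],[[0,-33,42],0],[[0,-33,42],0],[[0,-33,42],0],[[0,-33,42],0],[[0,-33,42],0],[[0,-33,42],0],[[0,-33,42],0],[[0,-30,41],0]]'
python3 -m handwheel '[[[0,0,0],0],[[0,0,0],0],[[0,0,0],0],[[0,0,0],0],[[0,0,0],0],[[0,0,0],0],[[0,0,0],0],[[0,0,0],0],[[0,0,0],0],[[0,0,0],0]]'
python3 - <<'E'
from h import *
c=manip.camera("wrist"); cv2.imwrite("pics/w4.png",cv2.cvtColor(c["pixels"],cv2.COLOR_RGB2BGR))
find("lift_medium","wrist",12,c); find("lift_small","wrist",12,c)
go(463,-92,-1.117,14)
E
```

```text
clock: 16.25
eef_pos: [458.9, -93.0, 163.2]
eef_rot: [0.814, 1.57, -0.308]
wrist_force: [0.5, 0.2, 0.3]
finger_gap: 94.0
clock: 17.5
eef_pos: [459.5, -91.4, 163.0]
eef_rot: [1.288, 1.571, 0.165]
wrist_force: [-0.3, 0.2, 1.0]
finger_gap: 93.8
lift_medium 0.92 [323. 181.] [197. 162. 119.] 3878 zmed 11.5 pose [ 468.984 -100.388    5.172] 1-IoU 0.017
lift_medium 0.73 [116. 242.] [232. 219.   0.] 3464 zmed 11.4 pose [ 295.621 -240.356    0.554] 1-IoU 0.033
lift_medium 0.65 [199. 147.] [  1. 190. 186.] 4288 zmed 11.5 pose [ 320.688 -115.625    3.867] 1-IoU 0.016
lift_small 0.69 [424.  28.] [195. 159. 116.] 3376 zmed 11.6 pose [484.153  98.628   1.131] 1-IoU 0.195
tcp [459.5 -91.4 162.9] xaxis [ 0. -0. -1.] phi 0.448 q1 -0.27 q6 -0.72
spin -0.006 then shift x 148.9 y 2.9 z 2.1   (before-spin-free world d [ 3.5 -0.6])
```

```bash
python3 -m handwheel '[[[25,4.5,1.2],-0.012],[[25,0,0],0],[[25,0,0],0],[[25,0,0],0],[[20,0,0],0],[[15,0,0],0],[[10,0,0],0],[[4,0,0],0],[[0,0,0],0],[[0,0,0],0]]'
python3 -m handwheel '[[[0,0,0],0],[[0,0,0],0],[[0,0,0],0],[[0,0,0],0],[[0,0,0],0],[[0,0,0],0],[[0,0,0],0],[[0,0,0],0],[[0,0,0],0],[[0,0,0],0]]' 255 20
python3 -m handwheel '[[[-5,0,0],0],[[-10,0,0],0],[[-25,0,0],0],[[-30,0,0],0],[[-30,0,0],0],[[-30,0,0],0],[[-20,0,0],0],[[0,0,0],-0.16],[[0,0,0],-0.16],[[0,0,0],-0.16]]'
python3 -m handwheel '[[[0,0,0],-0.16],[[0,0,0],-0.16],[[0,0,0],-0.16],[[0,0,0],-0.16],[[0,0,0],-0.16],[[0,0,0],0],[[0,0,0],0],[[0,0,0],0],[[0,0,0],0],[[0,0,0],0]]'
python3 - <<'E'
from h import *
go(569.3,400.8,.205,164)
E
```

```text
clock: 18.9
eef_pos: [464.4, -90.6, 14.4]
eef_rot: [0.848, 1.57, -0.263]
wrist_force: [0.4, -0.5, -0.4]
finger_gap: 94.0
clock: 20.15
eef_pos: [464.1, -90.5, 14.0]
eef_rot: [1.239, 1.571, 0.128]
wrist_force: [0.6, 1.1, 0.8]
finger_gap: 59.4
clock: 21.4
eef_pos: [464.0, -90.5, 164.6]
eef_rot: [0.387, 1.57, -0.238]
wrist_force: [0.5, -0.3, 0.0]
finger_gap: 59.6
clock: 22.65
eef_pos: [464.1, -90.5, 163.9]
eef_rot: [2.708, 1.571, 2.876]
wrist_force: [0.0, 0.6, 0.2]
finger_gap: 60.2
tcp [464.1 -90.5 163.9] xaxis [-0.  0. -1.] phi 1.740 q1 -0.27 q6 -2.01
spin -0.036 then shift x -0.1 y 459.6 z 203.1   (before-spin-free world d [105.2 491.3])
```

```bash
python3 -m handwheel '[[[0,25,10],-0.036],[[0,48,21],0],[[0,48,21],0],[[0,48,21],0],[[0,48,21],0],[[0,48,21],0],[[0,48,22],0],[[0,48,22],0],[[0,48,22],0],[[0,48,22],0]]'
python3 -m handwheel '[[[10,0,0],0],[[20,0,0],0],[[20,0,0],0],[[10,0,0],0],[[0,0,0],0],[[0,0,0],0],[[0,0,0],0],[[0,0,0],0],[[0,0,0],0],[[0,0,0],0]]'
python3 - <<'E'
from h import *
go(569.3,400.8,.205,51)
c=manip.camera("wrist"); cv2.imwrite("pics/w5.png",cv2.cvtColor(c["pixels"],cv2.COLOR_RGB2BGR))
ends(c,zl=85)
E
```

```text
clock: 23.9
eef_pos: [570.8, 399.8, 163.8]
eef_rot: [-2.401, 1.571, -2.196]
wrist_force: [-0.1, -1.0, -0.2]
finger_gap: 59.5
clock: 25.15
eef_pos: [570.6, 398.1, 104.0]
eef_rot: [0.284, 1.571, 0.49]
wrist_force: [-0.3, -0.2, -1.1]
finger_gap: 59.7
tcp [570.6 398.1 104. ] xaxis [ 0.  0. -1.] phi 1.776 q1 0.56 q6 -1.22
spin 0.000 then shift x 53.0 y 2.9 z -0.7   (before-spin-free world d [-1.3  2.7])
block top: x' max 655.7, y' 224.5..323.4 mid 273.9
 side 1 slope 0.015
 side -1 slope -0.020
held: z 101.5 tip x' 678.8, y' 239.9..302.7 mid 271.3 ; tcp x' 640.8 y' 271.0 z 103.9
```

View pics/w5.png

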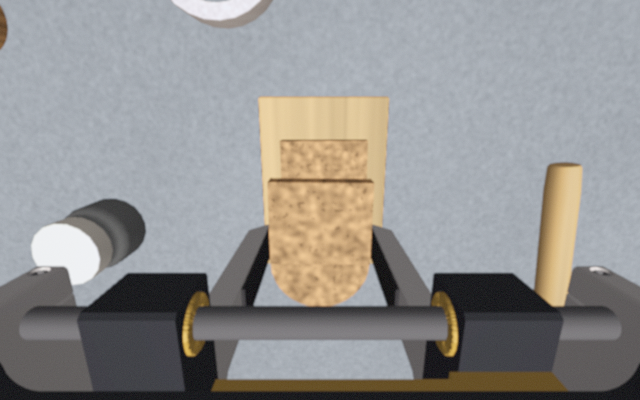

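Camera is now on the straight-end side: held straight edge at row 180, large lift's straight edge at row 140, rounded ends both toward the fence (down).

```bash
cat >> h.py <<'E'
def straight(c,z0,tol=3.5,yaw0=.205):
    "straight-end x', y' range and edge slope of cork at height z0 (press-aligned)"
    X,_=cloud(c); P=c["pixels"].astype(int)
    k=(np.abs(X[...,2]-z0)<tol)&(P[...,0]-P[...,2]>25)&(np.hypot(X[...,0]-553,X[...,1]-396)<110)&(np.arange(400)[:,None]<300)
    k=cv2.morphologyEx(k.astype(np.uint8),cv2.MORPH_OPEN,np.ones((5,5)))>0
    ex=np.array([np.cos(yaw0),np.sin(yaw0)]); ey=np.array([-ex[1],ex[0]]); a=X[k][:,:2]@ex; b=X[k][:,:2]@ey
    m=[(q,a[(b>q-2)&(b<q+2)].min()) for q in np.linspace(np.percentile(b,8),np.percentile(b,92),11) if ((b>q-2)&(b<q+2)).any()]
    m=np.array(m); f=np.polyfit(m[:,0],m[:,1],1)
    print("z0 %g: straight end x' %.1f tilt %.3f  max x' %.1f y' %.1f..%.1f mid %.1f n %d"%(z0,np.median(m[:,1]),f[0],a.max(),b.min(),b.max(),(b.min()+b.max())/2,k.sum()))
E
python3 - <<'E'
from h import *
c=manip.camera("wrist"); straight(c,101.5); straight(c,37); 
t=manip.read_state()["eef_pos"]; e=np.array([np.cos(.205),np.sin(.205)]); print(t[:2]@e,t[:2]@[-e[1],e[0]])
E
```

```text
z0 101.5: straight end x' 601.9 tilt 0.010  max x' 677.5 y' 243.1..304.1 mid 273.6 n 11561
z0 37: straight end x' 584.6 tilt -0.002  max x' 613.2 y' 243.4..309.5 mid 276.4 n 3265
639.7221998245475 273.58918027141743
```

```bash
python3 -m handwheel '[[[10,2.9,-1],0],[[15,0,0],0],[[10,0,0],0],[[6,0,0],0],[[4,0,0],0],[[0,0,0],0],[[0,0,0],0],[[0,0,0],0],[[0,0,0],0],[[0,0,0],0]]'
python3 - <<'E'
from h import *
c=manip.camera("wrist"); straight(c,57,4); straight(c,37); 
t=manip.read_state()["eef_pos"]; e=np.array([np.cos(.205),np.sin(.205)]); print(t[:2]@e,t[:2]@[-e[1],e[0]],t[2])
E
```

```text
clock: 26.5
eef_pos: [569.1, 400.7, 59.0]
eef_rot: [0.413, 1.571, 0.619]
wrist_force: [0.7, 0.4, -1.7]
finger_gap: 59.7
z0 57: straight end x' 601.0 tilt 0.008  max x' 676.4 y' 246.1..307.7 mid 276.9 n 11600
z0 37: straight end x' 584.6 tilt -0.006  max x' 602.8 y' 243.4..309.4 mid 276.4 n 3204
638.7436017263431 276.49960380222035 59.04574924712381
```

```bash
python3 -m handwheel '[[[3,0,-1],0],[[2,0,0],0],[[1,0,0],0],[[1,0,0],0],[[0.5,0,0],0],[[0.5,0,0],0],[[0,0,0],0],[[0,0,0],0],[[0,0,0],0],[[0,0,0],0]]'
python3 -m handwheel '[[[0,0,0],0],[[0,0,0],0],[[0,0,0],0],[[0,0,0],0],[[0,0,0],0],[[0,0,0],0],[[0,0,0],0],[[0,0,0],0],[[0,0,0],0],[[0,0,0],0]]' 45
python3 -m handwheel '[[[-5,0,0],0],[[-10,0,0],0],[[-20,0,0],0],[[-30,0,0],0],[[-30,0,0],0],[[-20,0,0],0],[[0,0,0],0],[[0,0,0],0],[[0,0,0],0],[[0,0,0],0]]' 0
python3 - <<'E'
from h import *
c=manip.camera("wrist"); cv2.imwrite("pics/w6.png",cv2.cvtColor(c["pixels"],cv2.COLOR_RGB2BGR))
straight(c,49); straight(c,37); find("lift_medium","wrist",49,c)
c=manip.camera("top");find("lift_medium","top",49,c)
print(manip.read_state()["eef_pos"])
E
```

```text
clock: 27.8
eef_pos: [568.1, 400.5, 51.0]
eef_rot: [0.14, 1.571, 0.345]
wrist_force: [-0.9, -0.4, 0.9]
finger_gap: 59.7
clock: 29.05
eef_pos: [568.1, 400.5, 51.0]
eef_rot: [-1.287, 1.571, -1.082]
wrist_force: [0.2, 0.5, -0.1]
finger_gap: 77.2
clock: 30.3
eef_pos: [567.9, 400.4, 165.1]
eef_rot: [-2.78, 1.57, -2.575]
wrist_force: [0.3, -0.2, 0.5]
finger_gap: 94.4
z0 49: straight end x' 600.1 tilt 0.004  max x' 679.1 y' 246.3..306.6 mid 276.5 n 4740
z0 37: straight end x' 584.8 tilt -0.000  max x' 600.9 y' 243.6..309.3 mid 276.4 n 1189
lift_medium 0.79 [319. 189.] [199. 163. 119.] 4718 zmed 48.6 pose [5.79588e+02 4.02874e+02 1.88000e-01] 1-IoU 0.025
lift_medium 0.55 [173. 161.] [146. 111.  77.] 439 zmed 48.4 pose [552.855 408.127   1.93 ] 1-IoU 0.230
[568.07169147 400.4952896  165.79414429]
```

View pics/w6.png

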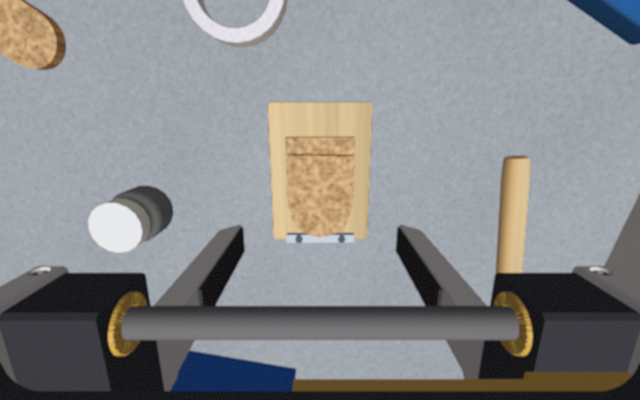

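Medium is level with the large lift: straight ends 15.3 mm apart against 15 nominal, and the centres agree. Next is the small lift.

```bash
python3 -m handwheel '[[[0,0,0],0.18],[[0,0,0],0.18],[[0,0,0],0.18],[[0,0,0],0.18],[[0,0,0],0.18],[[0,0,0],0.18],[[0,0,0],0.18],[[0,0,0],0.18],[[0,0,0],0.18],[[0,0,0],0.18]]'
python3 - <<'E'
from h import *
go(479,89,1.12,164)
E
```

```text
clock: 31.75
eef_pos: [568.1, 400.5, 165.9]
eef_rot: [1.828, 1.571, 0.227]
wrist_force: [-0.2, -0.1, 0.0]
finger_gap: 94.4
tcp [568.1 400.5 165.9] xaxis [ 0.  0. -1.] phi -0.030 q1 0.56 q6 0.59
spin 0.421 then shift x 1.9 y 55.5 z 319.2   (before-spin-free world d [ -89.1 -311.5])
```

```bash
python3 -m handwheel '[[[0,0,0],0.14],[[0,0,0],0.14],[[0,0,0],0.14],[[0,8,45],0],[[0,8,46],0],[[0,8,46],0],[[0,8,46],0],[[0,8,46],0],[[0,8,46],0],[[0,7.5,44],0]]'
python3 -m handwheel '[[[0,0,0],0],[[0,0,0],0],[[0,0,0],0],[[0,0,0],0],[[0,0,0],0],[[0,0,0],0],[[0,0,0],0],[[0,0,0],0],[[0,0,0],0],[[0,0,0],0]]'
python3 - <<'E'
from h import *
c=manip.camera("wrist"); cv2.imwrite("pics/w7.png",cv2.cvtColor(c["pixels"],cv2.COLOR_RGB2BGR))
find("lift_small","wrist",12,c)
go(479,89,1.12,14)
E
```

```text
clock: 33.0
eef_pos: [480.6, 87.2, 166.2]
eef_rot: [2.052, 1.57, 0.037]
wrist_force: [-0.3, -0.6, -0.5]
finger_gap: 94.1
clock: 34.25
eef_pos: [481.2, 88.6, 165.9]
eef_rot: [-1.012, 1.571, -3.027]
wrist_force: [-0.2, 0.1, 0.4]
finger_gap: 93.7
lift_small 0.59 [318. 181.] [196. 160. 118.] 2777 zmed 11.5 pose [484.001 102.545   1.19 ] 1-IoU 0.019
tcp [481.2  88.6 166. ] xaxis [ 0. -0. -1.] phi -0.444 q1 0.11 q6 0.55
spin 0.007 then shift x 152.0 y -2.1 z 0.6   (before-spin-free world d [-2.2  0.4])
```

View pics/w7.png

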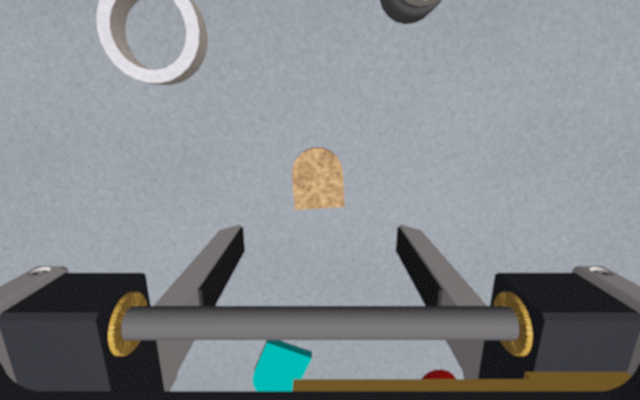

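The small lift is at (318,180), rounded end up, turned slightly from the gripper. That agrees with the fit.

```bash
python3 -m handwheel '[[[0,0,0],-0.063],[[25,-2.6,-3],0],[[25,0,0],0],[[25,0,0],0],[[25,0,0],0],[[20,0,0],0],[[16,0,0],0],[[11,0,0],0],[[5,0,0],0],[[0,0,0],0]]'
python3 -m handwheel '[[[0,0,0],0],[[0,0,0],0],[[0,0,0],0],[[0,0,0],0],[[0,0,0],0],[[0,0,0],0],[[0,0,0],0],[[0,0,0],0],[[0,0,0],0],[[0,0,0],0]]' 255 20
python3 -m handwheel '[[[-5,0,0],0],[[-10,0,0],0],[[-25,0,0],0],[[-30,0,0],0],[[-30,0,0],0],[[-30,0,0],0],[[-20,0,0],0],[[0,0,0],0.16],[[0,0,0],0.16],[[0,0,0],0.16]]'
python3 -m handwheel '[[[0,0,0],0.16],[[0,0,0],0.16],[[0,0,0],0.16],[[0,0,0],0],[[0,0,0],0],[[0,0,0],0],[[0,0,0],0],[[0,0,0],0],[[0,0,0],0],[[0,0,0],0]]'
python3 - <<'E'
from h import *
go(571.2,401.1,.203,164)
E
```

```text
clock: 35.6
eef_pos: [480.0, 92.4, 14.0]
eef_rot: [2.181, 1.571, 0.229]
wrist_force: [-0.3, -0.5, -0.6]
finger_gap: 94.1
clock: 36.85
eef_pos: [479.9, 92.4, 14.0]
eef_rot: [2.407, 1.571, 0.455]
wrist_force: [-0.4, -0.1, 2.8]
finger_gap: 53.7
clock: 38.1
eef_pos: [479.8, 92.4, 164.6]
eef_rot: [2.565, 1.57, 0.128]
wrist_force: [0.5, -0.3, -0.5]
finger_gap: 53.7
clock: 39.35
eef_pos: [479.9, 92.4, 163.9]
eef_rot: [-0.029, 1.571, -2.941]
wrist_force: [-0.2, 0.3, -1.1]
finger_gap: 53.9
tcp [479.9  92.4 163.9] xaxis [-0. -0. -1.] phi -1.341 q1 0.12 q6 1.46
spin 0.027 then shift x -0.1 y -284.0 z -151.7   (before-spin-free world d [ 91.3 308.7])
```

```bash
python3 -m handwheel '[[[0,-30,-15],0.027],[[0,-40,-22],0],[[0,-45,-24],0],[[0,-45,-24],0],[[0,-45,-24],0],[[0,-45,-24],0],[[0,-34,-18.7],0],[[0,0,0],0],[[0,0,0],0],[[0,0,0],0]]'
python3 -m handwheel '[[[10,0,0],0],[[20,0,0],0],[[20,0,0],0],[[15,0,0],0],[[10,0,0],0],[[5,0,0],0],[[5,0,0],0],[[0,0,0],0],[[0,0,0],0],[[0,0,0],0]]'
python3 - <<'E'
from h import *
go(571.2,401.1,.203,63)
c=manip.camera("wrist"); cv2.imwrite("pics/w8.png",cv2.cvtColor(c["pixels"],cv2.COLOR_RGB2BGR))
straight(c,77,4);straight(c,49,3);straight(c,37,2); ends(c,yaw0=.205,zl=65)
E
```

```text
clock: 40.6
eef_pos: [570.5, 400.4, 164.3]
eef_rot: [-3.114, 1.571, 0.23]
wrist_force: [0.5, -0.7, -0.5]
finger_gap: 53.7
clock: 41.85
eef_pos: [570.5, 401.4, 79.3]
eef_rot: [-2.785, 1.57, 0.56]
wrist_force: [-0.8, 0.5, -0.8]
finger_gap: 53.7
tcp [570.5 401.4  79.3] xaxis [ 0.  0. -1.] phi -1.368 q1 0.56 q6 1.93
spin -0.000 then shift x 16.3 y 0.4 z -0.6   (before-spin-free world d [ 0.7 -0.3])
z0 77: straight end x' 612.7 tilt 0.017  max x' 677.9 y' 249.1..304.4 mid 276.8 n 8643
z0 49: straight end x' 671.8 tilt 0.091  max x' 680.4 y' 251.1..300.7 mid 275.9 n 734Traceback (most recent call last):
  File "<stdin>", line 4, in <module>
  File "h.py", line 82, in straight
    m=[(q,a[(b>q-2)&(b<q+2)].min()) for q in np.linspace(np.percentile(b,8),np.percentile(b,92),11) if ((b>q-2)&(b<q+2)).any()]
                                                         ~~~~~~~~~~~~~^^^^^
    return _quantile_unchecked(
        a, q, axis, out, overwrite_input, method, keepdims, weights)
    return _ureduce(a,
                    func=_quantile_ureduce_func,
    ...<5 lines>...
                    overwrite_input=overwrite_input,
                    method=method)
    r = func(a, **kwargs)
    result = _quantile(arr,
                       quantiles=q,
    ...<2 lines>...
                       out=out,
                       weights=wgt)
    slices_having_nans = np.isnan(arr[-1, ...])
                                  ~~~^^^^^^^^^
IndexError: index -1 is out of bounds for axis 0 with size 0
```

View pics/w8.png

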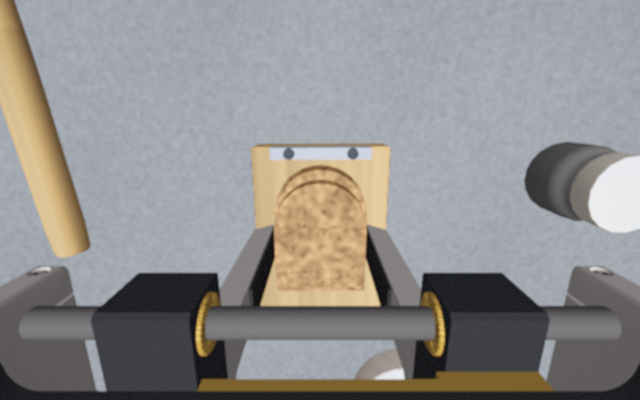

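The small lift hovers with its rounded end toward the fence, its tip at row 182 just behind the medium's arc at row 167. It needs to go about 2 mm toward the fence.

```bash
python3 -m handwheel '[[[4,0.4,-1.6],0],[[4,0,0],0],[[2,0,0],0],[[0,0,0],0],[[0,0,0],0],[[0,0,0],0],[[0,0,0],0],[[0,0,0],0],[[0,0,0],0],[[0,0,0],0]]'
python3 - <<'E'
from h import *
c=manip.camera("wrist"); print(manip.read_state()["eef_pos"])
straight(c,67.5,3);straight(c,48.6,3)
E
```

```text
clock: 43.15
eef_pos: [572.0, 401.3, 69.0]
eef_rot: [-2.58, 1.571, 0.764]
wrist_force: [-1.0, -0.2, -1.1]
finger_gap: 53.6
[572.03130206 401.23226715  68.93131156]
z0 67.5: straight end x' 614.1 tilt 0.002  max x' 679.2 y' 249.6..304.1 mid 276.8 n 8566
z0 48.6: straight end x' 677.6 tilt 0.095  max x' 680.5 y' 270.3..278.3 mid 274.3 n 65
```

```bash
python3 -m handwheel '[[[1.5,0.3,-1.1],0],[[1.5,0,0],0],[[1,0,0],0],[[1,0,0],0],[[0.5,0,0],0],[[0.3,0,0],0],[[0.2,0,0],0],[[0,0,0],0],[[0,0,0],0],[[0,0,0],0]]'
python3 -m handwheel '[[[0,0,0],0],[[0,0,0],0],[[0,0,0],0],[[0,0,0],0],[[0,0,0],0],[[0,0,0],0],[[0,0,0],0],[[0,0,0],0],[[0,0,0],0],[[0,0,0],0]]' 60
python3 -m handwheel '[[[-5,0,0],0],[[-10,0,0],0],[[-20,0,0],0],[[-30,0,0],0],[[-30,0,0],0],[[-10,0,0],0],[[0,0,0],0],[[0,0,0],0],[[0,0,0],0],[[0,0,0],0]]' 0
python3 - <<'E'
from h import *
c=manip.camera("wrist"); cv2.imwrite("pics/w9.png",cv2.cvtColor(c["pixels"],cv2.COLOR_RGB2BGR))
straight(c,61,2.5); straight(c,49,2.5);straight(c,37,2.5); find("lift_small","wrist",61,c)
E
```

```text
clock: 44.45
eef_pos: [573.2, 401.2, 63.1]
eef_rot: [-2.704, 1.571, 0.64]
wrist_force: [-0.7, -1.3, 1.4]
finger_gap: 53.8
clock: 45.7
eef_pos: [573.2, 401.2, 62.9]
eef_rot: [0.126, 1.571, -2.813]
wrist_force: [0.5, -1.0, -0.0]
finger_gap: 71.9
clock: 46.95
eef_pos: [573.0, 401.1, 167.3]
eef_rot: [0.376, 1.57, -2.563]
wrist_force: [0.5, 0.3, -0.5]
finger_gap: 93.8
z0 61: straight end x' 616.0 tilt 0.003  max x' 680.1 y' 249.8..303.8 mid 276.8 n 3665
z0 49: straight end x' 601.0 tilt 0.005  max x' 611.3 y' 247.8..303.8 mid 275.8 n 575
z0 37: straight end x' 585.8 tilt -0.022  max x' 595.9 y' 244.2..309.6 mid 276.9 n 593
lift_small 0.63 [318. 190.] [196. 160. 117.] 3701 zmed 60.6 pose [5.83835e+02 4.04123e+02 1.98000e-01] 1-IoU 0.017
```

View pics/w9.png

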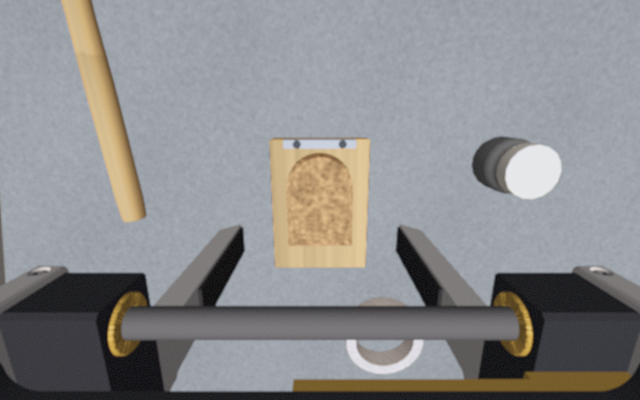

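All three are stacked, with straight ends stepping 15.2 and 15.0 mm (15 nominal) and centred. Next is the board.

```bash
python3 - <<'E'
from h import *
go(644,-217.5,-.368,167)
E
python3 -m handwheel '[[[0,0,0],0.143],[[0,0,0],0.143],[[0,0,0],0.143],[[0,0,0],0.142],[[0,0,0],0],[[0,0,0],0],[[0,0,0],0],[[0,0,0],0],[[0,0,0],0],[[0,0,0],0]]'
python3 - <<'E'
from h import *
go(644,-217.5,-.368,167)
E
```

```text
tcp [573.1 401.1 167.6] xaxis [-0. -0. -1.] phi -1.368 q1 0.56 q6 1.93
spin 0.571 then shift x 0.6 y 551.7 z -288.7   (before-spin-free world d [  70.9 -618.6])
clock: 48.3
eef_pos: [573.2, 401.2, 168.0]
eef_rot: [-1.273, 1.571, 1.501]
wrist_force: [-1.2, 0.2, -0.2]
finger_gap: 93.7
tcp [573.2 401.2 168. ] xaxis [ 0.  0. -1.] phi -1.939 q1 0.56 q6 2.50
spin 0.000 then shift x 1.0 y 551.8 z -288.7   (before-spin-free world d [  70.8 -618.7])
```

```bash
python3 -m handwheel '[[[0,25,-13],0],[[0,42,-22],0],[[0,42,-22],0],[[0,42,-22],0],[[0,42,-22],0],[[0,42,-22],0],[[0,42,-22],0],[[0,42,-22],0],[[0,42,-22],0],[[0,42,-22],0]]'
python3 -m handwheel '[[[0,42,-22],0],[[0,42,-22],0],[[0,42,-22],0],[[0,23,-12],0],[[0,0,0],0],[[0,0,0],0],[[0,0,0],0],[[0,0,0],0],[[0,0,0],0],[[0,0,0],0]]'
python3 - <<'E'
from h import *
c=manip.camera("wrist"); cv2.imwrite("pics/w10.png",cv2.cvtColor(c["pixels"],cv2.COLOR_RGB2BGR))
find("board","wrist",10,c)
go(644,-217.5,-.368,14)
E
```

```text
clock: 49.55
eef_pos: [625.0, -52.3, 168.2]
eef_rot: [-2.812, 1.57, -0.038]
wrist_force: [0.3, 0.2, -0.6]
finger_gap: 94.2
clock: 50.8
eef_pos: [644.1, -217.7, 168.0]
eef_rot: [0.705, 1.571, -2.804]
wrist_force: [-0.4, -0.2, 0.2]
finger_gap: 93.9
board 0.83 [319. 179.] [206. 185. 151.] 3548 zmed 9.7 pose [ 647.171 -217.086    2.76 ] 1-IoU 0.024
tcp [ 644.1 -217.8  167.9] xaxis [-0.  0. -1.] phi -1.939 q1 -0.38 q6 1.56
spin -0.000 then shift x 153.9 y -0.3 z 0.2   (before-spin-free world d [-0.1  0.3])
```

View pics/w10.png

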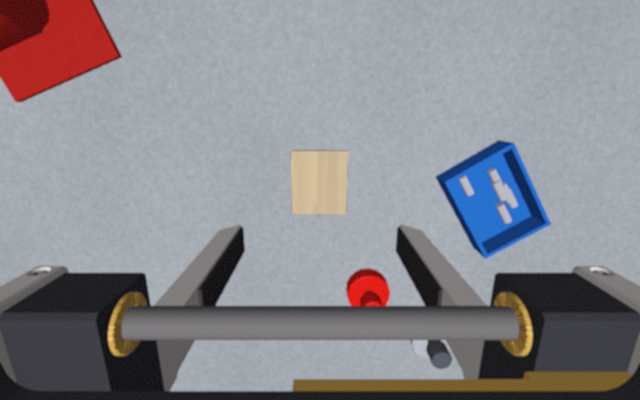

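Board at (320,182), square in the jaws; the red look-alike (368,290) and the tray (492,198) are clear.

```bash
python3 -m handwheel '[[[25,-1.6,-2.6],0.013],[[25,0,0],0],[[25,0,0],0],[[25,0,0],0],[[25,0,0],0],[[15,0,0],0],[[10,0,0],0],[[5,0,0],0],[[0,0,0],0],[[0,0,0],0]]'
python3 -m handwheel '[[[0,0,0],0],[[0,0,0],0],[[0,0,0],0],[[0,0,0],0],[[0,0,0],0],[[0,0,0],0],[[0,0,0],0],[[0,0,0],0],[[0,0,0],0],[[0,0,0],0]]' 255 20
python3 -m handwheel '[[[-5,0,0],0],[[-10,0,0],0],[[-25,0,0],0],[[-30,0,0],0],[[-30,0,0],0],[[-30,0,0],0],[[-25,0,0],0],[[0,0,0],-0.14],[[0,0,0],-0.14],[[0,0,0],0]]'
python3 - <<'E'
from h import *
go(578.4,402.4,.2,168)
E
```

```text
clock: 52.15
eef_pos: [647.4, -217.4, 13.7]
eef_rot: [-3.114, 1.57, -0.354]
wrist_force: [1.2, 0.1, 0.5]
finger_gap: 94.0
clock: 53.4
eef_pos: [647.1, -217.3, 13.0]
eef_rot: [2.322, 1.571, -1.201]
wrist_force: [-0.8, 0.2, 1.3]
finger_gap: 59.6
clock: 54.65
eef_pos: [647.1, -217.3, 168.6]
eef_rot: [2.925, 1.57, -0.318]
wrist_force: [-0.5, 0.2, -1.0]
finger_gap: 59.5
tcp [ 647.1 -217.3  168.6] xaxis [ 0.001 -0.    -1.   ] phi -1.673 q1 -0.38 q6 1.30
spin -0.302 then shift x 0.6 y -621.0 z -55.7   (before-spin-free world d [-68.7 619.7])
```

```bash
python3 -m handwheel '[[[0,0,0],-0.151],[[0,0,0],-0.151],[[0,-30,-3],0],[[0,-45,-4],0],[[0,-45,-4],0],[[0,-45,-4],0],[[0,-45,-4],0],[[0,-45,-4],0],[[0,-45,-4],0],[[0,-45,-4],0]]'
python3 -m handwheel '[[[0,-45,-4],0],[[0,-45,-4],0],[[0,-45,-4],0],[[0,-45,-4],0],[[0,-45,-4],0],[[0,-36,-4],0],[[0,-15,-1],0],[[0,0,0],0],[[0,0,0],0],[[0,0,0],0]]'
python3 - <<'E'
from h import *
go(578.4,402.4,.2,76)
E
```

```text
clock: 55.9
eef_pos: [608.4, 128.4, 168.5]
eef_rot: [3.128, 1.57, 0.183]
wrist_force: [1.0, 0.4, -0.1]
finger_gap: 59.5
clock: 57.15
eef_pos: [578.6, 401.3, 168.2]
eef_rot: [-3.112, 1.571, 0.229]
wrist_force: [0.2, 0.4, 0.8]
finger_gap: 59.5
tcp [578.6 401.3 168.2] xaxis [ 0.  0. -1.] phi -1.372 q1 0.55 q6 1.93
spin -0.001 then shift x 92.2 y -1.1 z -0.0   (before-spin-free world d [-0.2  1.1])
```

```bash
python3 -m handwheel '[[[10,-1.1,0],0],[[20,0,0],0],[[20,0,0],0],[[20,0,0],0],[[10,0,0],0],[[5,0,0],0],[[3,0,0],0],[[0,0,0],0],[[0,0,0],0],[[0,0,0],0]]'
python3 - <<'E'
from h import *
c=manip.camera("wrist"); cv2.imwrite("pics/w11.png",cv2.cvtColor(c["pixels"],cv2.COLOR_RGB2BGR))
print(manip.read_state()["eef_pos"])
straight(c,76.5,3); straight(c,61,3); straight(c,49,3)
E
```

```text
clock: 58.4
eef_pos: [578.0, 403.6, 80.3]
eef_rot: [-2.724, 1.57, 0.619]
wrist_force: [-0.4, -0.7, -0.9]
finger_gap: 59.6
[578.00533173 403.50551914  80.24995493]
z0 76.5: straight end x' 612.7 tilt 0.004  max x' 682.7 y' 247.7..308.1 mid 277.9 n 10989Traceback (most recent call last):
  File "<stdin>", line 4, in <module>
  File "h.py", line 82, in straight
    m=[(q,a[(b>q-2)&(b<q+2)].min()) for q in np.linspace(np.percentile(b,8),np.percentile(b,92),11) if ((b>q-2)&(b<q+2)).any()]
                                                         ~~~~~~~~~~~~~^^^^^
    return _quantile_unchecked(
        a, q, axis, out, overwrite_input, method, keepdims, weights)
    return _ureduce(a,
                    func=_quantile_ureduce_func,
    ...<5 lines>...
                    overwrite_input=overwrite_input,
                    method=method)
    r = func(a, **kwargs)
    result = _quantile(arr,
                       quantiles=q,
    ...<2 lines>...
                       out=out,
                       weights=wgt)
    slices_having_nans = np.isnan(arr[-1, ...])
                                  ~~~^^^^^^^^^
IndexError: index -1 is out of bounds for axis 0 with size 0
```

View pics/w11.png

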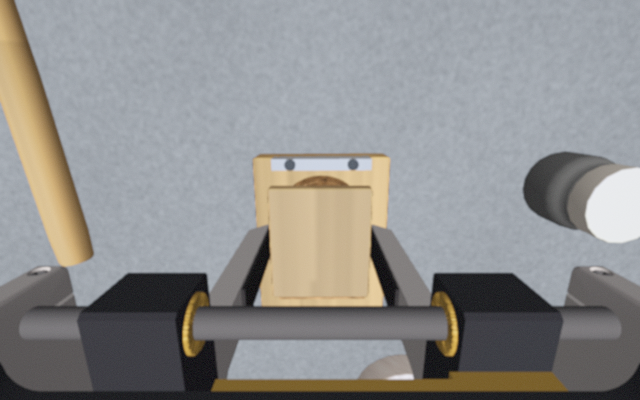

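The board is held square above the stack, with the small lift's arc peeking out at (320,182). It needs a 1.1 mm sideways correction, then lowering.

```bash
python3 -m handwheel '[[[1.5,1.1,-0.3],0],[[1.5,0,0],0],[[1,0,0],0],[[1,0,0],0],[[0.5,0,0],0],[[0.5,0,0],0],[[0.2,0,0],0],[[0,0,0],0],[[0,0,0],0],[[0,0,0],0]]'
python3 -m handwheel '[[[0,0,0],0],[[0,0,0],0],[[0,0,0],0],[[0,0,0],0],[[0,0,0],0],[[0,0,0],0],[[0,0,0],0],[[0,0,0],0],[[0,0,0],0],[[0,0,0],0]]' 50
python3 -m handwheel '[[[-5,0,0],0],[[-10,0,0],0],[[-20,0,0],0],[[-30,0,0],0],[[-30,0,0],0],[[-20,0,0],0],[[0,0,0],0],[[0,0,0],0],[[0,0,0],0],[[0,0,0],0]]' 0
python3 - <<'E'
from h import *
c=manip.camera("wrist")
straight(c,71,3); find("board","wrist",71,c)
go(416.3,-274.9,.2,189)
E
```

```text
clock: 59.7
eef_pos: [578.5, 402.5, 74.0]
eef_rot: [-2.799, 1.571, 0.543]
wrist_force: [-1.5, -0.6, 2.9]
finger_gap: 59.8
clock: 60.95
eef_pos: [578.4, 402.4, 73.7]
eef_rot: [-0.221, 1.571, 3.122]
wrist_force: [1.3, 0.2, 0.7]
finger_gap: 75.5
clock: 62.2
eef_pos: [578.3, 402.4, 188.1]
eef_rot: [0.366, 1.57, -2.575]
wrist_force: [-0.5, -0.4, 0.4]
finger_gap: 93.5
z0 71: straight end x' 613.1 tilt -0.002  max x' 683.0 y' 247.0..306.9 mid 277.0 n 4509
board 0.87 [317. 192.] [199. 178. 144.] 4490 zmed 70.6 pose [5.78392e+02 4.03159e+02 2.05000e-01] 1-IoU 0.015
tcp [578.4 402.4 188.4] xaxis [-0. -0. -1.] phi -1.370 q1 0.56 q6 1.93
spin 0.001 then shift x -0.6 y 631.6 z 293.4   (before-spin-free world d [-162.1 -677.3])
```

```bash
python3 -m handwheel '[[[0,25,12],0],[[0,46,21],0],[[0,46,21],0],[[0,46,21],0],[[0,46,21],0],[[0,46,21],0],[[0,46,21],0],[[0,46,21],0],[[0,46,21],0],[[0,46,21],0]]'
python3 -m handwheel '[[[0,46,21],0],[[0,46,21],0],[[0,46,22],0],[[0,38,18],0],[[0,16,8],0],[[0,0,0],0],[[0,0,0],0],[[0,0,0],0],[[0,0,0],0],[[0,0,0],0]]'
python3 - <<'E'
from h import *
c=manip.camera("wrist"); cv2.imwrite("pics/w12.png",cv2.cvtColor(c["pixels"],cv2.COLOR_RGB2BGR))
print(c["xyz"])
o=find("weight","wrist",None,c)
find("weight","wrist",20,c,tol=3)
X,_=cloud(c); P=c["pixels"].astype(int)
k=(np.abs(X[...,2]-46)<6)&(np.hypot(X[...,0]-416,X[...,1]+275)<45)
print("knob",k.sum(),X[k].mean(0),X[k].min(0),X[k].max(0))
go(416.3,-274.9,.2,33)
E
```

```text
clock: 63.55
eef_pos: [468.5, -69.3, 188.9]
eef_rot: [2.695, 1.57, -0.246]
wrist_force: [1.6, -0.3, 0.6]
finger_gap: 94.1
clock: 64.8
eef_pos: [419.3, -273.6, 188.8]
eef_rot: [2.262, 1.571, -0.679]
wrist_force: [0.5, 0.2, 0.2]
finger_gap: 93.9
[ 493.84229206 -258.27485443  356.79142243]
weight 0.92 [379. 253.] [ 48. 176.  83.] 1481 zmed 19.9 pose [ 3.52587e+02 -3.55090e+02  1.48000e-01] 1-IoU 0.158
weight 0.8 [290.  95.] [233.  57.  53.] 1908 zmed 20.0 pose [ 5.04976e+02 -2.23507e+02  4.10000e-02] 1-IoU 0.039
weight 0.59 [319. 183.] [177.  178.  190.5] 1552 zmed 19.9 pose [ 4.18666e+02 -2.74233e+02  6.20000e-02] 1-IoU 0.027
weight 0.92 [379. 253.] [ 48. 178.  84.] 802 zmed 19.5 pose [ 3.50234e+02 -3.56857e+02 -7.80000e-02] 1-IoU 0.095
weight 0.8 [290.  95.] [234.  60.  55.] 1344 zmed 19.6 pose [ 5.04966e+02 -2.23038e+02  8.30000e-02] 1-IoU 0.051
weight 0.59 [319. 183.] [181. 182. 195.] 1027 zmed 19.6 pose [ 4.17921e+02 -2.74409e+02  1.71000e-01] 1-IoU 0.054
knob 423 [ 418.57419854 -274.1834974    49.01716749] [ 405.94746564 -285.72064957   40.23446466] [ 429.14294896 -262.77338219   51.94151889]
tcp [ 419.1 -273.8  188.7] xaxis [-0.  0. -1.] phi -1.370 q1 -0.65 q6 0.72
spin 0.001 then shift x 155.7 y 0.5 z 3.0   (before-spin-free world d [-2.8 -1.1])
```

View pics/w12.png

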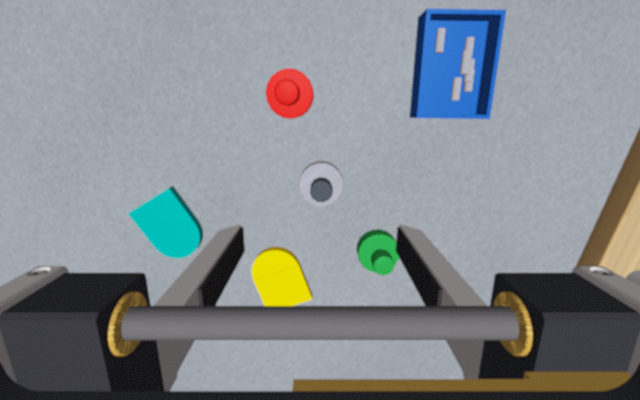

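The grey weight stands at (321,183) with its black knob clear. The red, green and yellow look-alikes are outside the fingers' path.

```bash
python3 -m handwheel '[[[25,0.6,1.2],0],[[25,0,0],0],[[25,0,0],0],[[25,0,0],0],[[25,0,0],0],[[15,0,0],0],[[10,0,0],0],[[5,0,0],0],[[0,0,0],0],[[0,0,0],0]]'
python3 -m handwheel '[[[0,0,0],0],[[0,0,0],0],[[0,0,0],0],[[0,0,0],0],[[0,0,0],0],[[0,0,0],0],[[0,0,0],0],[[0,0,0],0],[[0,0,0],0],[[0,0,0],0]]' 255 35
```

```text
clock: 66.2
eef_pos: [418.3, -274.9, 34.3]
eef_rot: [2.299, 1.57, -0.642]
wrist_force: [-1.1, -0.1, -0.5]
finger_gap: 94.3
clock: 67.45
eef_pos: [418.1, -274.8, 33.8]
eef_rot: [2.128, 1.571, -0.813]
wrist_force: [0.3, -1.0, -0.8]
finger_gap: 23.2
```

```bash
python3 -m handwheel '[[[-5,0,0],0],[[-10,0,0],0],[[-25,0,0],0],[[-30,0,0],0],[[-30,0,0],0],[[-30,0,0],0],[[-25,0,0],0],[[0,0,0],0],[[0,0,0],0],[[0,0,0],0]]'
python3 - <<'E'
from h import *
c=manip.camera("wrist"); X,_=cloud(c)
print(manip.read_state()["eef_pos"], manip.read_state()["wrist_force"])
find("weight","wrist",175,c,tol=4)
go(578.4,402.4,.2,189)
E
```

```text
clock: 68.7
eef_pos: [417.7, -274.5, 187.6]
eef_rot: [-0.861, 1.569, 2.481]
wrist_force: [0.5, -0.4, -3.8]
finger_gap: 23.2
[ 417.758118   -274.52375588  187.78152128] [ 0.10691723 -0.20828612 -3.39355968]
weight 0.96 [320. 229.] [188. 189. 202.] 1641 zmed 173.4 pose [ 4.18662e+02 -2.73895e+02  2.14000e-01] 1-IoU 0.175
tcp [ 417.8 -274.6  188. ] xaxis [-0.001  0.001 -1.   ] phi -1.370 q1 -0.65 q6 0.72
spin 0.001 then shift x -1.0 y -631.6 z -291.9   (before-spin-free world d [160.6 677. ])
```

```bash
python3 -m handwheel '[[[0,-16,-8],0],[[0,-38,-18],0],[[0,-46,-21],0],[[0,-46,-21],0],[[0,-46,-21],0],[[0,-46,-21],0],[[0,-46,-21],0],[[0,-46,-21],0],[[0,-46,-21],0],[[0,-46,-21],0]]'
python3 -m handwheel '[[[0,-46,-21],0],[[0,-46,-21],0],[[0,-46,-22],0],[[0,-42,-20],0],[[0,-30,-14],0],[[0,0,0],0],[[0,0,0],0],[[0,0,0],0],[[0,0,0],0],[[0,0,0],0]]'
python3 - <<'E'
from h import *
go(578.4,402.4,.2,110)
E
```

```text
clock: 70.05
eef_pos: [523.6, 180.0, 188.6]
eef_rot: [-0.282, 1.571, 3.06]
wrist_force: [-0.3, 0.2, -3.9]
finger_gap: 23.4
clock: 71.3
eef_pos: [578.2, 402.5, 189.0]
eef_rot: [-2.785, 1.571, 0.557]
wrist_force: [-0.3, -0.5, -2.8]
finger_gap: 23.4
tcp [578.2 402.5 189. ] xaxis [ 0.  0. -1.] phi -1.370 q1 0.56 q6 1.93
spin 0.000 then shift x 79.0 y 0.1 z -0.2   (before-spin-free world d [ 0.2 -0.1])
```

```bash
python3 -m handwheel '[[[10,0,0],0],[[20,0,0],0],[[20,0,0],0],[[15,0,0],0],[[8,0,0],0],[[4,0,0],0],[[0,0,0],0],[[0,0,0],0],[[0,0,0],0],[[0,0,0],0]]'
python3 - <<'E'
from h import *
c=manip.camera("wrist"); cv2.imwrite("pics/w13.png",cv2.cvtColor(c["pixels"],cv2.COLOR_RGB2BGR))
print(manip.read_state()["eef_pos"])
X,_=cloud(c); ex=np.array([np.cos(.205),np.sin(.205)]); ey=np.array([-ex[1],ex[0]])
z=X[...,2]; near=(np.hypot(X[...,0]-578,X[...,1]-403)<50)&(np.arange(400)[:,None]<310)
for lo,hi in ((67,75),(92,102)):
    k=near&(z>lo)&(z<hi); k=cv2.morphologyEx(k.astype(np.uint8),cv2.MORPH_OPEN,np.ones((3,3)))>0
    a=X[k][:,:2]@ex;b=X[k][:,:2]@ey; 
    if k.sum(): print(lo,k.sum(),"z",np.percentile(z[k],[5,50,95]),"x'",a.min(),a.max(),"y'",b.min(),b.max(),(b.min()+b.max())/2)
E
```

```text
clock: 72.55
eef_pos: [578.2, 402.9, 112.0]
eef_rot: [-2.868, 1.57, 0.475]
wrist_force: [-0.1, -0.4, -3.3]
finger_gap: 23.5
[578.16686432 402.823904   111.89103377]
67 2627 z [69.32975583 70.6077065  71.72665407] x' 643.2358934902261 683.0124326592429 y' 246.7253750291413 306.9218071972731 276.8235911132072
92 1719 z [95.0483744  97.73188924 98.8632688 ] x' 649.4540455495024 672.1555925562581 y' 253.61053975939618 300.63203866097336 277.1212892101848
```

View pics/w13.png

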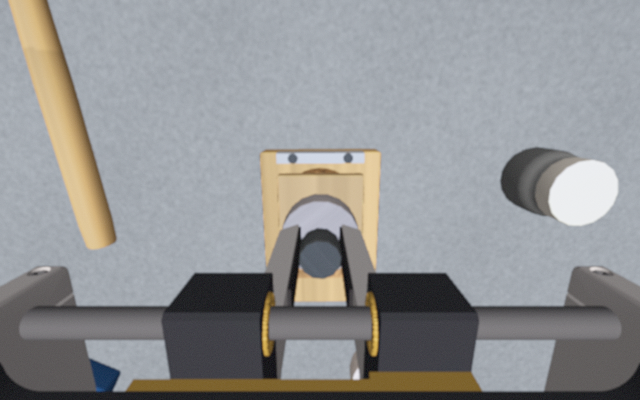

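The weight hangs upright over the board: its disc edge is at (320,195), and the board's front edge at row 175. The offset is under 1 mm, so I lower it.

```bash
python3 -m handwheel '[[[2,0.2,-0.7],0],[[2,0,0],0],[[1,0,0],0],[[1,0,0],0],[[0.5,0,0],0],[[0.5,0,0],0],[[0.2,0,0],0],[[0,0,0],0],[[0,0,0],0],[[0,0,0],0]]'
```

```text
clock: 73.85
eef_pos: [578.9, 402.8, 104.8]
eef_rot: [-2.875, 1.571, 0.468]
wrist_force: [-1.0, -0.8, -0.3]
finger_gap: 23.1
```

Wrist force shows the weight is supported. Release and retreat.

```bash
python3 -m handwheel '[[[0,0,0],0],[[0,0,0],0],[[0,0,0],0],[[0,0,0],0],[[0,0,0],0],[[0,0,0],0],[[0,0,0],0],[[0,0,0],0],[[0,0,0],0],[[0,0,0],0]]' 110
python3 -m handwheel '[[[-5,0,0],0],[[-10,0,0],0],[[-20,0,0],0],[[-30,0,0],0],[[-30,0,0],0],[[-25,0,0],0],[[0,0,0],0],[[0,0,0],0],[[0,0,0],0],[[0,0,0],0]]'
python3 -m handwheel '[[[0,0,20],0],[[0,0,30],0],[[0,0,30],0],[[0,0,30],0],[[0,0,20],0],[[0,0,0],0],[[0,0,0],0],[[0,0,0],0],[[0,0,0],0],[[0,0,0],0]]'
python3 - <<'E'
from h import *
c=manip.camera("wrist"); cv2.imwrite("pics/w14.png",cv2.cvtColor(c["pixels"],cv2.COLOR_RGB2BGR))
find("weight","wrist",91,c,tol=4); find("board","wrist",71,c,tol=3)
X,_=cloud(c); k=(np.hypot(X[...,0]-579,X[...,1]-403)<45)&(np.abs(X[...,2]-91)<4); A=np.c_[X[k][:,:2]-[579,403],np.ones(k.sum())]
print("disc tilt",np.linalg.lstsq(A,X[k][:,2],rcond=None)[0])
k=(np.hypot(X[...,0]-579,X[...,1]-403)<30)&(X[...,2]>112); print("knob",X[k].mean(0),X[k][:,2].max())
c=manip.camera("top"); find("jar","top",62,c); find("tape","top",25,c)
E
```

```text
clock: 75.1
eef_pos: [578.9, 402.8, 104.6]
eef_rot: [-2.141, 1.571, 1.201]
wrist_force: [0.8, -0.9, -0.2]
finger_gap: 53.3
clock: 76.35
eef_pos: [578.7, 402.7, 223.8]
eef_rot: [0.321, 1.57, -2.62]
wrist_force: [-0.9, 0.1, 0.6]
finger_gap: 53.4
clock: 77.6
eef_pos: [451.7, 376.8, 224.4]
eef_rot: [0.416, 1.571, -2.525]
wrist_force: [0.0, -0.2, -0.8]
finger_gap: 53.7
weight 0.8 [319.  50.] [186. 187. 200.] 1820 zmed 90.6 pose [ 5.77628e+02  4.02907e+02 -1.04000e-01] 1-IoU 0.039
board 0.71 [311.  81.] [209. 187. 153.] 2223 zmed 70.6 pose [5.77440e+02 4.03106e+02 2.02000e-01] 1-IoU 0.023
disc tilt [ 4.05003230e-03 -2.71527841e-05  9.05642080e+01]
knob [577.24307123 402.97771922 120.14059836] 122.98668090702444
jar 0.82 [241. 134.] [189. 191. 197.] 288 zmed 61.5 pose [ 6.33843e+02  2.18414e+02 -1.60000e-02] 1-IoU 0.273
tape 0.67 [210. 212.] [183. 180. 182.] 385 zmed 24.5 pose [4.04683e+02 2.86384e+02 1.72000e-01] 1-IoU 0.064
```

View pics/w14.png

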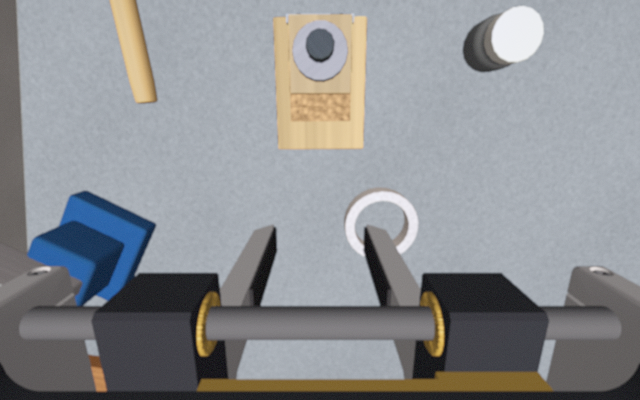

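The weight stands upright at (320,48), within 0.3 mm of the board's centre. The board and lifts are square to the block, and the jar and tape are where they were. I'm handing it in.

```bash
python3 -c "
from cell import manip
print(manip.sign_off())"
```

```text
the job is handed in; nothing more can be done
None
```

The heel raise is built and handed in at about 78 s of the 144 s allowed. The large, medium and small lifts, the board and the steel weight went on in the order asked. The arm was clear of the stack when I handed it in.

Last checks, from the wrist camera unless noted:
- **Lifts:** The large lift's rounded tip stands about 5 mm off the fence, inside the 10 mm allowed. The straight ends step 15.2 and 15.0 mm against 15 nominal, so the rounded ends are level. The centre lines agree to about 1 mm. I took these readings before the board went on and did not repeat them afterwards.
- **Board:** It lies flat at 70.6 mm (71 nominal), square to the block, and within about 1 mm of the smallest lift's centre.
- **Weight:** It stands upright with a disc tilt of about 0.004 rad, 0.3 mm from the board's centre.
- **Jar and tape roll:** In the top camera they read 1.6 mm (jar) and 0.5 mm (tape) from where they started. That is within the camera's accuracy, and nothing touched them.

**Disagreement:** While I lowered the medium and small lifts, the camera and the arm's own position differed by about 1 to 2 mm on the tip alignment. I followed the camera, and the readings after release agreed with it. The highest wrist force seen was about 6 N.

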